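Set the syringe driver's pusher against the plunger

TASK

The pusher of the syringe driver must be set up against the syringe that lies in it. Before the pusher is moved, loosen the wing screw on top of its collar by turning it counter-clockwise well past where it lets go; slide the pusher along the rod until its sprung pad is pressed in about half way by the end of the syringe's plunger, but do not push the plunger into the syringe; then, with the pad still pressed in, turn the screw clockwise until it is fully tight and let go. Leave everything else on the bench where it is.

Things in the scene. Friction and masses are not known exactly. Their poses are not given: they have to be found in the camera images.
- driver: Bench syringe driver, fixed: white base 130 (x) x 360 (y) x 30 mm high, origin at the centre of its underside on the bench. A 14 mm steel rod runs along its y at x = -30 mm, 68 mm up, in end blocks at y = -163 and +163 mm (90 mm high). A clear syringe, 32 mm thick, lies fixed at x = +30 mm, 68 mm up, its plunger towards -y. Only the wing screw is higher than 91 mm.
- pusher: Pusher: a steel collar (42 mm across, 26 mm along the rod) on the driver's rod at its -y end, with a 12 mm thick arm over to the syringe's line that carries the sprung pad. Origin on the rod's axis under the screw; axes as the driver's. Loose, it slides along driver y with about 2 N of drag. The pad's end face, when out, is 18 mm ahead (+y) of the origin and 60 mm aside (+x).
- screw_head (a point): Middle of the set screw's wing head, on its vertical axis above the collar, 115 mm above the bench. The head is an upright dark steel plate 36 mm long (its y), 10 mm thick (its x: pinch it there) and 28 mm tall, 101 to 129 mm above the bench, on a thin stem; the collar's top is 89 mm up. It moves with the pusher and turns with the screw; z up.
- screw (a joint): Turn of the screw in rad: 0 fully tight (hard stop, wing along the rod), grows counter-clockwise seen from above. Bites the rod harder the nearer to 0 (tight, the collar withstands about 15 N), lets go at about 1.0, quite loose beyond 1.1, stops at 2.0; below 0.35 counts as tight. Takes 0.15 to 0.25 N m and stays where it is left. As it bites, tightening draws the pusher about 2 mm forward (+y), loosening as much back.
- pad_face (a point): Centre of the end face of the pusher's sprung pad (black disc 22 mm wide, on the arm's side towards the plunger), axes as the driver's. It lies 18 mm ahead (+y) of the pusher's origin when out, 12 mm when fully in: 6 mm of travel, 2 N to start, 8 N to be fully in. At 15.5 mm or less it is well pressed in. Let go with the screw loose, its spring pushes the pusher back.
- stopper (a point): Centre of the open-side face of the plunger's black stopper inside the clear barrel, 68 mm above the bench; its y points into the syringe (driver +y). From it the plunger's white stem runs out (-y) to the thumb disc (30 mm wide) that the pad must meet; stems differ: the disc's end face is 70 to 90 mm from the stopper. Beyond about 18 N the plunger moves in; 1.5 mm spoils the dose.
- vial: small amber glass vial with white cap, 36 mm wide, 60 mm tall, origin at its underside; a bystander close in front of the driver
- spare_collar: spare steel collar lying flat on the bench behind the driver, 42 mm wide, 20 mm tall, dark 16 mm bore, origin at its underside; a bystander
- jar: amber glass jar with white cap, 52 mm wide, 75 mm tall, origin at its underside; a bystander behind the driver
- tin: closed steel tin, 80 mm wide, 50 mm tall, origin at its underside; a bystander
- saline: glass bottle with rubber stopper, 68 mm wide, 170 mm tall, origin at its underside; a bystander
- dispenser: white plastic bottle, 64 mm wide, 160 mm tall, origin at its underside; a bystander

How it is judged:
By the outcome, as a careful person would: the job done as asked, in the order asked, and still so for the second after the job is handed in, with the robot touching nothing.
It also fails if it takes over 59 s, if anything falls off the work surface, if the arm or the gripper's body presses on something with over 40 N, if the wrist force passes 120 N, or if a joint passes its speed limit or range.

ROBOT

A 6-joint arm with a two-finger parallel gripper is mounted at the origin on the work surface. World frame = base frame: x ahead of the robot, y to its left, z up, the work surface at z = 0. Lengths are in mm, angles in rad, forces in N, time in s.
With the tool pointing down it reaches from about 300 to 950 mm from the base axis. Payload 3.1 kg.
Tool frame: the origin (TCP) lies at the very end of the fingers, on their centre line; the grasp point (between the pads) lies 19 mm behind it; z points along the fingers, y is the direction in which the jaws open and shut (so a half turn about z gives the same grasp; the last joint's range is limited). The gripper opens to 85 mm and grips with 20 to 120 N. Pads are 22 mm wide; open, the fingers measure 114 mm over their backs; the gripper's body (76 mm by 85 mm) begins 54 mm behind the grasp point. The pads swing forward as they close: fully open they stand 13 mm farther back than shut.
Start: joints at [-1.198, 0.308, 1.634, -0, 1.2, -0.07], TCP at [267.77, -564.74, 231.272] pointing down, gripper open.
Joint ranges: [-3.06, 3.06], [-0.79, 1.96], [0.05, 2.63], [-1.19, 4.34], [0.05, 2.64], [-2.94, 2.94]. Speed limits (rad/s): [2.79, 2.79, 3.14, 3.14, 3.14, 3.14].

INTERFACE

Orientations are given as a unit quaternion [w, x, y, z].
In Python, from workcell import status, viewer, ctrl, finder gives the robot as it stands.
- The arm moves only by the tool step_arm, never from a script. Its argument "motion" is a list of rows, each a list of 3 entries, a list of its own where there are three numbers: the shift along the tool's x, y, z in units of 50 mm (1.0 is 50 mm), then the turn, a rotation vector about the tool's x, y, z in units of 10 degrees (1.0 is 10 degrees), then the opening, from 0 (shut) to 1 (fully open). A call has 1 to 10 rows; each row shifts and turns the pose as measured when the row begins, along the tool's axes as they then stand; what a row does not reach is not made up. A row lasts 1/8 s, in which the tool goes at most 62.5 mm and 10.7 degrees, less where a joint would pass 70% of its speed; a pose out of reach is approached as far as the arm can. A call is refused whole if a number of a shift passes 1 or a number of a turn 1, either way. A call with a gripper value outside its range is refused whole. The fingers move at their own pace and stop on an object; the grip force is fixed at half the most. Time passes only in rows, so rows that do not move let the fingers close. It gives the time, the measured TCP pose, the force and the opening at its end, in the units of the state.
- status.observe(): the state, without advancing time (a new reading comes with each control period).
- viewer.camera(name): name is "side" or "top"; returns a dict with "color" (480x640x3 uint8, red, green, blue), "vfov" (degrees; the focal length in pixels is half the picture's height over the tangent of half this angle, whatever the lens; pixels are square), "cx", "cy" (the principal point, pixels), "k1" (the pictures are not rectified: a ray, as slopes to the right and down, at radius r is drawn at 1 + k1 r^2 times it, then the intrinsics apply), "R" (3x3) and "t" (3): a world point X has camera coordinates R X + t. Camera axes: x right, y down, z forward; pixel columns grow to the right and rows downward; lengths in mm; the calibration is good to about 2 mm. A picture is of the moment at which its call begins. There is no depth.
- ctrl.job_done(): hands the job in, once; it reports no verdict.
Trained networks look in a picture, given as the dict that the camera call returned (one of the last four; its "shot" number tells which), for a name from the list of things; names that differ only in an ending like _2 or _b are one class to them, and where a whole thing is asked for, a point or a joint stands for the part that bears it (a point fixed in the world has none). Each returns a list of dicts, best first, with "conf" (0 to 1); they miss things now and then, are a little off and sometimes report something else, mostly with a low value. They report only what shows in the picture. A call takes as long as a camera call.
- finder.cut_out(picture, label): "mask" (480x640 bool, what is visible of it) and "rect" ([left, top, right, bottom] in pixels, round what is visible of it).
- finder.mark_of(picture, label): "pixel" ([column, row] in pixels: a listed point, or the origin of a listed thing).
The state is a dict: "t": time; "qpos": joint angles; "dq": joint speeds; "joint_torque": joint torques, N m; "tcp_pos": TCP position; "ee_rot": TCP orientation; "force": force on the tool from outside, world axes, zero at the start; "wrist_torque": the same for the moment, N m; "width": opening from 0.0 (shut) to 1.0 (fully open).
Only numpy, scipy, OpenCV 4.12 (cv2) and the standard library are available. Lean on these libraries where they do the work, as an engineer would, in place of code of your own. Each camera call takes 0.05 s, during which the arm holds its last target. There are 200 camera calls.

## Working session

There is one attempt and no reset: what is moved stays moved. The work goes in short steps, Python scripts to look and compute and a tool call to move; the robot and the scene stay as the last step left them, time stands still between calls to the robot, and variables do not carry over. Pictures are saved under pics/ and viewed, about 8 in all and at most 12, crops included, and the job is handed in when it is done.

Besides the shell and the picture viewer there is one more tool, called after ">>>" as a command line: name --argument value ..., lists and objects as JSON in quotes. step_arm: Moves the arm, as the interface text tells. Its arguments: {"type":"object","properties":{"motion":{"type":"array","items":{"type":"array"}}},"required":["motion"]}

```bash
mkdir -p pics
cat > h.py <<'E'
import numpy as np, cv2
from workcell import status, viewer, ctrl, finder
def ray(p,px):
    f=240/np.tan(np.radians(p["vfov"])/2)
    u=(np.array(px)-[p["cx"],p["cy"]])/f
    s=u.copy()
    for _ in range(20): s=u/(1+p["k1"]*(s@s))
    R=np.array(p["R"]);t=np.array(p["t"])
    return -R.T@t, R.T@np.array([s[0],s[1],1])
def atz(p,px,z):
    o,d=ray(p,px); return o+d*(z-o[2])/d[2]
def tri(a,b):
    (o1,d1),(o2,d2)=a,b
    A=np.stack([d1,-d2],1);s=np.linalg.lstsq(A,o2-o1,rcond=None)[0]
    x,y=o1+s[0]*d1,o2+s[1]*d2
    return (x+y)/2,np.linalg.norm(x-y)
def proj(p,X):
    f=240/np.tan(np.radians(p["vfov"])/2)
    c=np.array(p["R"])@X+np.array(p["t"]);s=c[:2]/c[2]
    return s*(1+p["k1"]*(s@s))*f+[p["cx"],p["cy"]]
def save(p,n): cv2.imwrite("pics/"+n,p["color"][:,:,::-1])
E
python3 - <<'E'
from h import *
np.set_printoptions(precision=1,suppress=True)
T=viewer.camera("top");S=viewer.camera("side");save(T,"t0.png");save(S,"s0.png")
z=dict(driver=0,pusher=68,screw_head=115,pad_face=68,stopper=68,vial=0,spare_collar=0,jar=0,tin=0,saline=0,dispenser=0)
for n in z:
    a=finder.mark_of(T,n);b=finder.mark_of(S,n)
    for q,P in((a,T),(b,S)):
        if q: print(n,round(q[0]["conf"],2),np.array(q[0]["pixel"]),atz(P,q[0]["pixel"],z[n]))
    if a and b: print("   tri",tri(ray(T,a[0]["pixel"]),ray(S,b[0]["pixel"])))
print(status.observe())
E
```

```text
driver 0.84 [317.9 257.7] [511.   47.5   0. ]
driver 0.67 [344.2 290.4] [506.5  42.4   0. ]
   tri (array([508.3,  47.3,   5.7]), np.float64(4.4775450028333825))
pusher 0.53 [359.2 276.8] [459.2 -57.4  68. ]
pusher 0.59 [373.4 238.1] [458.6 -64.6  68. ]
   tri (array([458.7, -57. ,  74.7]), np.float64(0.5113491478696747))
screw_head 0.53 [361.  276.9] [456.9 -59.3 115. ]
screw_head 0.5 [374.3 223.3] [460.3 -59.9 115. ]
   tri (array([458.6, -59.3, 115.4]), np.float64(3.3701834160200597))
pad_face 0.7 [478.9 265.1] [ 492.  -352.9   68. ]
pad_face 0.45 [344.8 238.1] [521.8 -52.4  68. ]
   tri (array([ 538.7, -448.6, -287.1]), np.float64(43.170901877993266))
stopper 0.68 [303.2 243.3] [541.2  83.1  68. ]
stopper 0.62 [327.6 279.1] [538.9  79.2  68. ]
   tri (array([539.6,  82.9,  72. ]), np.float64(2.4509443949958833))
vial 0.55 [275.8 308. ] [379.  154.8   0. ]
vial 0.57 [395.3 338. ] [387.2 150.7   0. ]
   tri (array([383.3, 154.1,   4.1]), np.float64(8.423788182373452))
spare_collar 0.68 [359.2 220.5] [610.8 -60.3   0. ]
spare_collar 0.54 [313.5 256. ] [592.8 -51.7   0. ]
   tri (arr
[... 365 characters left out ...]
9145348193))
saline 0.76 [193.9 204.5] [649.1 379.6   0. ]
saline 0.58 [235. 415.] [653.6 371.7   0. ]
   tri (array([648.9, 377. ,  11. ]), np.float64(3.504603960654863))
dispenser 0.68 [180.5 252.8] [519.8 409.3   0. ]
dispenser 0.67 [308. 457.] [512.6 422.1   0. ]
   tri (array([517.8, 414.3, -18.3]), np.float64(7.122983946578374))
{'t': 1.2, 'qpos': array([-1.2,  0.3,  1.6,  0. ,  1.2, -0.1]), 'dq': array([-0., -0.,  0., -0.,  0., -0.]), 'joint_torque': array([  0. , -41.5, -27.7,  -0. ,   0. ,  -0. ]), 'tcp_pos': array([ 267.8, -564.7,  231.3]), 'ee_rot': array([0. , 1. , 0.2, 0. ]), 'force': array([-0.9, -0.1,  0.3]), 'wrist_torque': array([ 0., -0.,  0.]), 'width': 0.9990589307121226}
```

View pics/t0.png

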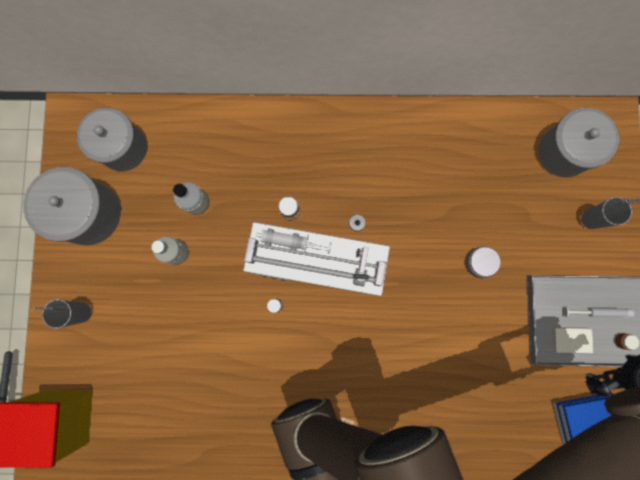

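View pics/s0.png

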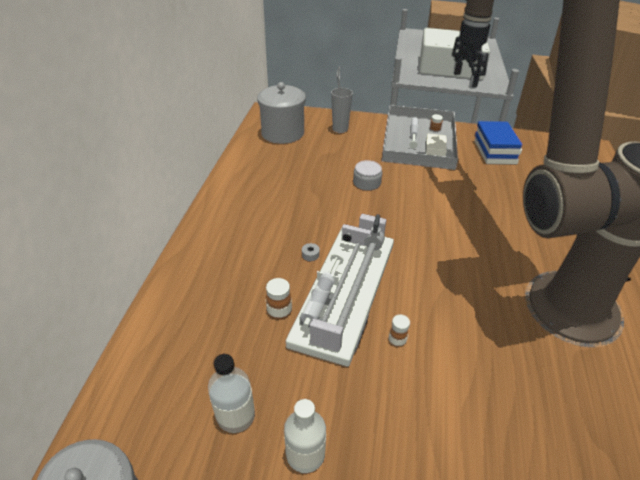

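Both views show the driver mid-bench with its +y end to the left, turned a few degrees clockwise. In the top view the base corners are about (252,223), (389,246), (382,295) and (244,270), and the collar and wing are near (361,277). The top pad_face hit at (479,265) is the tin, so I'm ignoring it. Next I'll get the yaw and the tool axes.

Run:
```python
from h import *
from scipy.spatial.transform import Rotation as Ro
np.set_printoptions(precision=3,suppress=True)
T=viewer.camera("top");S=viewer.camera("side")
for P in (T,S):
    m=finder.cut_out(P,"driver")[0]["mask"].astype(np.uint8)
    if P is T:
        g=np.argwhere(m)[:,::-1]
        h=cv2.convexHull(g.astype(np.int32))[:,0]
        w=np.array([atz(P,q.astype(float),30)[:2] for q in h],np.float32)
        print("rect z30",cv2.minAreaRect(w), cv2.boxPoints(cv2.minAreaRect(w)))
    for s in finder.cut_out(P,"screw_head")[:2]: print("screw",s["conf"],s["rect"],s["mask"].sum(),np.argwhere(s["mask"]).mean(0)[::-1])
    a=finder.mark_of(P,"screw_head")[0]["pixel"];print(a,atz(P,a,115))
o=status.observe();print(Ro.from_quat(np.roll(o["ee_rot"],-1)).as_matrix(),o["ee_rot"])
for n,P in(("ct",T),("cs",S)):
    c=(360,270) if P is T else (355,255)
    im=P["color"][c[1]-50:c[1]+50,c[0]-65:c[0]+65,::-1]
    cv2.imwrite(f"pics/{n}.png",cv2.resize(im,None,fx=5,fy=5,interpolation=cv2.INTER_CUBIC))
a=cv2.imread("pics/ct.png");b=cv2.imread("pics/cs.png");cv2.imwrite("pics/c.png",cv2.resize(np.vstack([a,b]),(420,600)) if 0 else cv2.resize(np.hstack([a,b]),(800,308)))
```

```text
rect z30 ((505.32452392578125, 51.708282470703125), (365.0376892089844, 136.2500457763672), 80.66780090332031) [[ 408.504 -117.348]
 [ 542.951 -139.442]
 [ 602.145  220.764]
 [ 467.698  242.858]]
[363.3, 278.8] [452.426 -64.785 115.   ]
screw 0.61 [372.4, 215.0, 382.4, 236.7] 117 [375.949 224.487]
[374.4, 222.7] [460.228 -62.02  115.   ]
[[ 0.904  0.428 -0.   ]
 [ 0.428 -0.904  0.   ]
 [ 0.    -0.    -1.   ]] [-0.     0.976  0.22  -0.   ]
```

View pics/c.png

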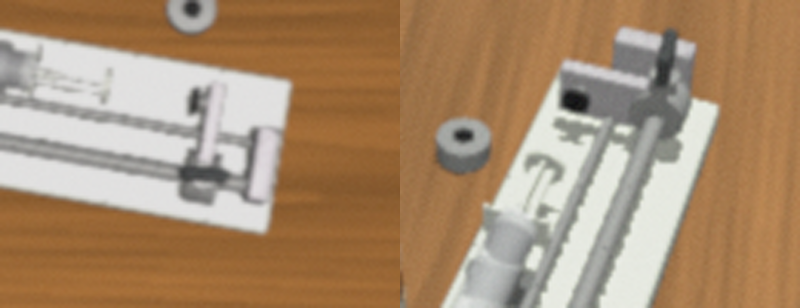

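The crops agree. In the top view the wing is centred near (361.6,276) and lies along the rod. In the side view it's near (376,224). That gives a yaw of about -9.3° and the screw at about (458.5,-60.5). Moving above it now.

>>> step_arm --motion '[[[0.776, -0.748, 0], [0, 0, 0], 0.6], [[0.776, -0.748, 0], [0, 0, 0], 0.6], [[0.776, -0.748, 0], [0, 0, 0], 0.6], [[0.776, -0.748, 0], [0, 0, 0], 0.6], [[0.776, -0.748, 0], [0, 0, 0], 0.6], [[0.776, -0.748, 0], [0, 0, 0], 0.6], [[0.776, -0.748, 0], [0, 0, 0], 0.6], [[0.776, -0.748, 0], [0, 0, 0], 0.6], [[0.776, -0.748, 0], [0, 0, 0], 0.6], [[0.776, -0.748, 0], [0, 0, 0], 0.6]]'

```text
t: 2.85
tcp_pos: [465.3, -51.1, 232.8]
ee_rot: [0.004, 0.977, 0.215, 0.004]
force: [0.1, -0.2, 0.6]
width: 0.601
```

>>> step_arm --motion '[[[0, 0, 0], [0, 0, -0.95], 0.6], [[0, 0, 0], [0, 0, -0.95], 0.6], [[0, 0, 0], [0, 0, -0.95], 0.6], [[0, 0, 0], [0, 0, -0.95], 0.6], [[0, 0, 0], [0, 0, -0.95], 0.6], [[0, 0, 0], [0, 0, -0.8], 0.6]]'

```text
t: 3.6
tcp_pos: [466.9, -45.6, 234.0]
ee_rot: [0.006, 0.75, 0.661, 0.003]
force: [-0.4, 0.4, -0.7]
width: 0.599
```

```bash
cat >> h.py <<'E'
from scipy.spatial.transform import Rotation as Ro
YAW=np.radians(-9.3)
DX=np.array([np.cos(YAW),np.sin(YAW)]);DY=np.array([-np.sin(YAW),np.cos(YAW)])
def st(target=None):
    o=status.observe();M=Ro.from_quat(np.roll(o["ee_rot"],-1)).as_matrix()
    p=o["tcp_pos"];F=o["force"]
    print("t %.2f tcp %s jaw yaw %.1f tilt %.2f w %.3f q6 %.2f F %s Fdx %.2f Fdy %.2f Mz %.3f py %.2f px %.2f"%(o["t"],np.round(p,2),np.degrees(np.arctan2(M[1,1],M[0,1])),np.degrees(np.arccos(-M[2,2])),o["width"],o["qpos"][5],np.round(F,1),F[:2]@DX,F[:2]@DY,o["wrist_torque"][2],p[:2]@DY,p[:2]@DX))
    print("tool-axis of driver +y: %s, +x: %s"%(np.round(M.T@[*DY,0],3),np.round(M.T@[*DX,0],3)))
    if target is not None: print("shift units",np.round(M.T@(np.array(target)-p)/50,3))
E
python3 -c "
from h import *
st([458.5,-60.5,98])"
```

```text
t 3.60 tcp [466.94 -45.6  234.03] jaw yaw -7.2 tilt 0.77 w 0.599 q6 -0.06 F [-0.4  0.4 -0.7] Fdx -0.48 Fdy 0.34 Mz -0.019 py 30.46 px 468.17
tool-axis of driver +y: [ 0.999  0.036 -0.004], +x: [-0.036  0.999  0.013]
shift units [-0.306 -0.165  2.72 ]
```

>>> step_arm --motion '[[[-0.306, -0.165, 0], [0.075, 0.023, 0.21], 0.6], [[0, 0, 0.6], [0, 0, 0], 0.6], [[0, 0, 0.6], [0, 0, 0], 0.6], [[0, 0, 0.4], [0, 0, 0], 0.6], [[0, 0, 0], [0, 0, 0], 0.6]]'

```text
t: 4.22
tcp_pos: [455.3, -64.1, 153.6]
ee_rot: [0.001, 0.769, 0.64, -0.0]
force: [-0.2, -0.2, 0.0]
width: 0.6
```

Run:
```python
from h import *
st([458.5,-60.5,98])
T=viewer.camera("top");S=viewer.camera("side")
def cr(P,c,k):
    im=P["color"][c[1]-35:c[1]+35,c[0]-45:c[0]+45,::-1]; return cv2.resize(im,None,fx=4.4,fy=6,interpolation=cv2.INTER_CUBIC) if 0 else cv2.resize(im,(396,308),interpolation=cv2.INTER_CUBIC)
cv2.imwrite("pics/d.png",np.hstack([cr(T,(360,270),0),cr(S,(370,220),0)]))
print(proj(S,np.array([458.5,-60.5,129])))
o=status.observe();print("tcp px",proj(S,o["tcp_pos"]))
```

```text
t 4.22 tcp [455.33 -64.09 153.56] jaw yaw -10.4 tilt 0.08 w 0.600 q6 -0.05 F [-0.2 -0.2  0. ] Fdx -0.12 Fdy -0.25 Mz -0.023 py 10.34 px 459.70
tool-axis of driver +y: [ 1.    -0.02  -0.001], +x: [0.02 1.   0.  ]
shift units [0.084 0.049 1.111]
[375.70228869 218.26643727]
tcp px [377.55810043 207.63455055]
```

View pics/d.png

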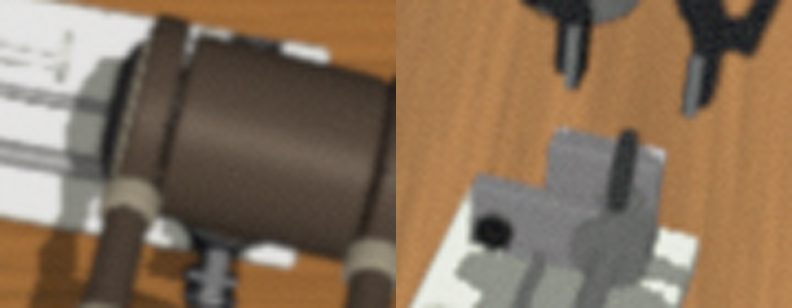

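In the side crop the finger tips are at (570,85) and (690,112), either side of the wing top at (627,135), so the alignment is good. Descending with a small trim.

>>> step_arm --motion '[[[0.08, 0.025, 0], [0, 0, -0.11], 0.6], [[0, 0, 0.5], [0, 0, 0], 0.6], [[0, 0, 0.5], [0, 0, 0], 0.6], [[0, 0, 0.11], [0, 0, 0], 0.6], [[0, 0, 0], [0, 0, 0], 0.6]]'

```text
t: 4.95
tcp_pos: [465.9, -61.6, 105.3]
ee_rot: [0.008, 0.762, 0.648, 0.005]
force: [-0.2, 0.1, 0.7]
width: 0.604
```

```bash
python3 -c "
from h import *
st([457.5,-60.5,98])"
```

```text
t 4.95 tcp [465.95 -61.61 105.3 ] jaw yaw -9.2 tilt 1.05 w 0.604 q6 -0.06 F [-0.2  0.1  0.7] Fdx -0.17 Fdy 0.04 Mz -0.040 py 14.50 px 469.78
tool-axis of driver +y: [ 1.     0.001 -0.002], +x: [-0.001  1.     0.018]
shift units [-0.005 -0.173  0.143]
```

>>> step_arm --motion '[[[0, -0.17, 0.05], [0.1, 0.01, 0], 0.6], [[0, 0, 0.08], [0, 0, 0], 0.6], [[0, 0, 0], [0, 0, 0], 0.6]]'

```text
t: 5.32
tcp_pos: [458.8, -60.5, 100.6]
ee_rot: [0.002, 0.762, 0.648, 0.001]
force: [0.2, 0.3, -0.1]
width: 0.598
```

```bash
python3 -c "
from h import *
st([457.5,-60.5,98])"
```

```text
t 5.33 tcp [458.84 -60.49 100.61] jaw yaw -9.2 tilt 0.22 w 0.598 q6 -0.06 F [ 0.2  0.3 -0.1] Fdx 0.16 Fdy 0.33 Mz -0.003 py 14.46 px 462.59
tool-axis of driver +y: [ 1.     0.001 -0.001], +x: [-0.001  1.     0.004]
shift units [-0.005 -0.027  0.052]
```

Good. Closing gently, partway first, then to grip.

>>> step_arm --motion '[[[0, -0.02, 0.03], [0.02, 0, 0], 0.3], [[0, 0, 0], [0, 0, 0], 0.2], [[0, 0, 0], [0, 0, 0], 0.0], [[0, 0, 0], [0, 0, 0], 0.0], [[0, 0, 0], [0, 0, 0], 0.0], [[0, 0, 0], [0, 0, 0], 0.0]]'

```text
t: 6.08
tcp_pos: [456.5, -60.1, 99.4]
ee_rot: [-0.001, 0.761, 0.648, -0.001]
force: [-0.6, -0.3, 1.6]
width: 0.107
```

```bash
python3 -c "
from h import *
st([457.5,-60.5,98])"
```

```text
t 6.08 tcp [456.54 -60.07  99.36] jaw yaw -9.2 tilt 0.19 w 0.107 q6 -0.06 F [-0.6 -0.3  1.6] Fdx -0.52 Fdy -0.42 Mz 0.083 py 14.50 px 460.25
tool-axis of driver +y: [ 1.     0.003 -0.001], +x: [-0.003  1.    -0.003]
shift units [-0.005  0.02   0.027]
```

Gripped at a width of about 10 mm with little force. Turning counter-clockwise, in parts.

>>> step_arm --motion '[[[0, 0, 0], [0, 0, -0.5], 0], [[0, 0, 0], [0, 0, -0.5], 0], [[0, 0, 0], [0, 0, -0.5], 0], [[0, 0, 0], [0, 0, -0.5], 0]]'

```text
t: 6.58
tcp_pos: [457.3, -60.7, 99.4]
ee_rot: [-0.0, 0.634, 0.773, -0.001]
force: [-1.2, -0.6, 0.3]
width: 0.108
```

```bash
python3 -c "
from h import *
st([456.5,-60.1,99])"
```

```text
t 6.58 tcp [457.32 -60.66  99.36] jaw yaw 11.2 tilt 0.09 w 0.108 q6 -0.42 F [-1.2 -0.6  0.3] Fdx -1.04 Fdy -0.78 Mz -0.145 py 14.05 px 461.11
tool-axis of driver +y: [ 0.936  0.351 -0.001], +x: [-0.351  0.936 -0.001]
shift units [ 0.014 -0.014  0.007]
```

>>> step_arm --motion '[[[0, 0, 0], [0, 0, -0.6], 0], [[0, 0, 0], [0, 0, -0.6], 0], [[0, 0, 0], [0, 0, -0.6], 0], [[0, 0, 0], [0, 0, -0.6], 0], [[0, 0, 0], [0, 0, -0.6], 0]]'

```text
t: 7.2
tcp_pos: [458.4, -60.9, 99.4]
ee_rot: [0.0, 0.408, 0.913, 0.0]
force: [-0.8, 1.5, 1.6]
width: 0.102
```

```bash
python3 -c "
from h import *
st([456.5,-60.1,99])"
```

```text
t 7.20 tcp [458.45 -60.88  99.38] jaw yaw 41.9 tilt 0.05 w 0.102 q6 -0.96 F [-0.8  1.5  1.6] Fdx -1.05 Fdy 1.37 Mz -0.192 py 14.01 px 462.26
tool-axis of driver +y: [0.627 0.779 0.001], +x: [-0.779  0.627  0.001]
shift units [ 0.038 -0.019  0.008]
```

>>> step_arm --motion '[[[0, 0, 0], [0, 0, -0.6], 0], [[0, 0, 0], [0, 0, -0.6], 0], [[0, 0, 0], [0, 0, -0.6], 0], [[0, 0, 0], [0, 0, -0.6], 0], [[0, 0, 0], [0, 0, -0.6], 0], [[0, 0, 0], [0, 0, 0], 0]]'

```text
t: 7.95
tcp_pos: [459.2, -59.7, 99.4]
ee_rot: [0.001, 0.152, 0.988, 0.002]
force: [-0.5, -0.1, -0.5]
width: 0.102
```

Run:
```python
from h import *
st([456.5,-60.1,99])
S=viewer.camera("side")
cv2.imwrite("pics/e.png",cv2.resize(S["color"][180:300,290:430,::-1],(700,600),interpolation=cv2.INTER_CUBIC))
```

```text
t 7.95 tcp [459.22 -59.72  99.38] jaw yaw 72.5 tilt 0.24 w 0.102 q6 -1.49 F [-0.5 -0.1 -0.5] Fdx -0.47 Fdy -0.21 Mz 0.137 py 15.28 px 462.83
tool-axis of driver +y: [0.143 0.99  0.004], +x: [-0.99   0.143  0.001]
shift units [ 0.05  -0.024  0.008]
```

View pics/e.png

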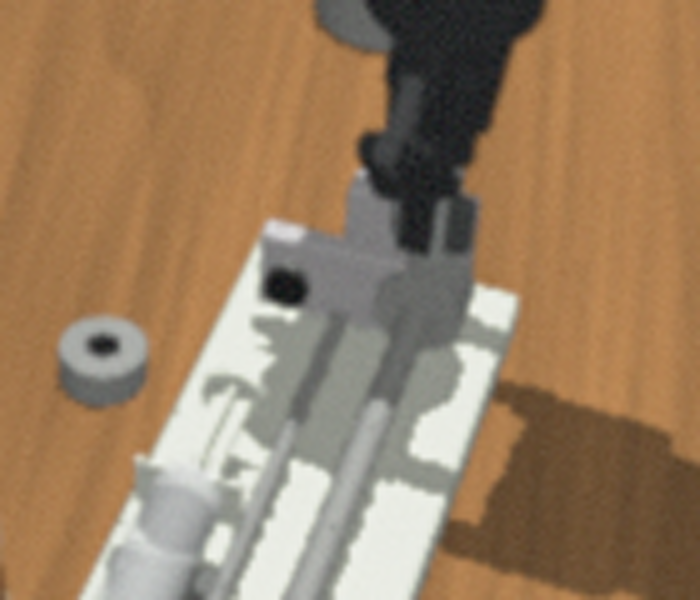

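The wing has turned about 82° (1.43 rad), and the view shows the fingers on it over the collar with the pad still well short of the thumb disc (pad near (288,285), disc near (230,385)). Sliding forward.

>>> step_arm --motion '[[[0.01, 0.06, 0], [0, 0, 0], 0], [[0.014, 0.1, 0], [0, 0, 0], 0], [[0.014, 0.1, 0], [0, 0, 0], 0], [[0.014, 0.1, 0], [0, 0, 0], 0]]'

```text
t: 8.5
tcp_pos: [462.1, -42.2, 99.4]
ee_rot: [0.001, 0.153, 0.988, 0.001]
force: [-0.6, -2.3, 0.8]
width: 0.105
```

```bash
cat > p.py <<'E'
from h import *
import sys
st()
S=viewer.camera("side")
for n in ("pad_face","screw_head","stopper"):
    r=finder.mark_of(S,n)
    if r:
        X=atz(S,r[0]["pixel"],115 if n=="screw_head" else 68)[:2]
        print(n,round(r[0]["conf"],2),"along y %.1f x %.1f"%(X@DY,X@DX))
E
python3 p.py
```

```text
t 8.50 tcp [462.11 -42.18  99.39] jaw yaw 72.4 tilt 0.09 w 0.105 q6 -1.45 F [-0.6 -2.3  0.8] Fdx -0.23 Fdy -2.40 Mz 0.124 py 33.05 px 462.85
tool-axis of driver +y: [0.145 0.989 0.001], +x: [-0.989  0.145  0.001]
pad_face 0.37 along y 46.6 x 518.8
screw_head 0.48 along y 32.9 x 459.9
stopper 0.68 along y 171.8 x 518.9
```

>>> step_arm --motion '[[[0.014, 0.1, 0], [0, 0, 0], 0], [[0.014, 0.1, 0], [0, 0, 0], 0], [[0.014, 0.1, 0], [0, 0, 0], 0], [[0.01, 0.06, 0], [0, 0, 0], 0]]'

```text
t: 9.2
tcp_pos: [465.2, -23.5, 99.4]
ee_rot: [0.001, 0.153, 0.988, 0.0]
force: [-1.4, -1.7, 0.3]
width: 0.107
```

```bash
cat >> p.py <<'E'
cv2.imwrite("pics/f.png",cv2.resize(S["color"][210:310,290:420,::-1],(780,600),interpolation=cv2.INTER_CUBIC))
E
python3 p.py
```

```text
t 9.20 tcp [465.19 -23.5   99.39] jaw yaw 72.4 tilt 0.08 w 0.107 q6 -1.41 F [-1.4 -1.7  0.3] Fdx -1.15 Fdy -1.93 Mz 0.126 py 51.99 px 462.87
tool-axis of driver +y: [0.145 0.989 0.001], +x: [-0.989  0.145  0.001]
pad_face 0.58 along y 59.6 x 524.9
screw_head 0.5 along y 55.4 x 455.3
stopper 0.46 along y 170.7 x 516.0
```

View pics/f.png

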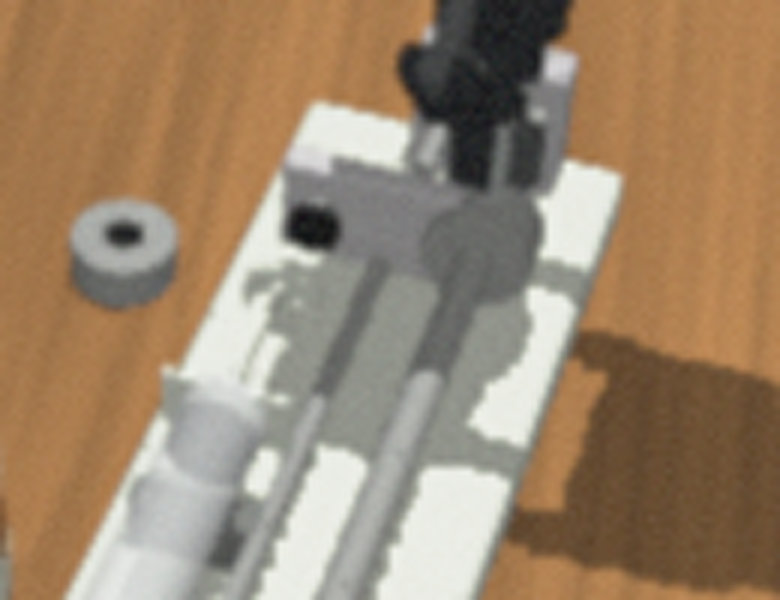

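The pusher slides freely: the pad is at (312,228) in the crop and the disc rim at about (265,290). I'll work out the gap.

Run:
```python
from h import *
S=viewer.camera("side")
for c in ((312,228),(250,285),(265,300),(275,290)):
    X=atz(S,np.array([290+c[0]/6,210+c[1]/6]),68)[:2];print(c,X@DY,X@DX)
# where disc centre would project for candidate y along line x=px+60
for y in (80,85,90,95,100):
    q=proj(S,np.array([*(DX*522.9+DY*y),68]));print(y,((q-[290,210])*6).round())
```

```text
(312, 228) 65.87906673337841 519.4527819697047
(250, 285) 102.0670800156407 531.2640839098215
(265, 300) 107.49342556514452 523.8329809910211
(275, 290) 101.4176515528339 522.0751410115462
80 [291. 251.]
85 [287. 260.]
90 [283. 269.]
95 [278. 278.]
100 [274. 287.]
```

>>> step_arm --motion '[[[0.01, 0.06, 0], [0, 0, 0], 0], [[0.01, 0.06, 0], [0, 0, 0], 0]]'

```text
t: 9.7
tcp_pos: [466.1, -17.7, 99.4]
ee_rot: [0.001, 0.153, 0.988, 0.0]
force: [-1.3, -1.5, 0.2]
width: 0.106
```

>>> step_arm --motion '[[[0.01, 0.06, 0], [0, 0, 0], 0], [[0.01, 0.06, 0], [0, 0, 0], 0], [[0.01, 0.06, 0], [0, 0, 0], 0]]'

```text
t: 10.07
tcp_pos: [467.6, -8.5, 99.4]
ee_rot: [0.001, 0.153, 0.988, 0.0]
force: [-0.5, -2.1, 0.1]
width: 0.107
```

>>> step_arm --motion '[[[0.005, 0.03, 0], [0, 0, 0], 0], [[0.005, 0.03, 0], [0, 0, 0], 0]]'

```text
t: 10.32
tcp_pos: [468.2, -5.1, 99.4]
ee_rot: [0.001, 0.153, 0.988, 0.0]
force: [-0.2, -1.6, 0.3]
width: 0.106
```

```bash
sed -i '$d' p.py
cat >> p.py <<'E'
cv2.imwrite("pics/g.png",cv2.resize(S["color"][220:300,300:400,::-1],(750,600),interpolation=cv2.INTER_CUBIC))
E
python3 p.py
```

```text
t 10.32 tcp [468.24  -5.13  99.4 ] jaw yaw 72.4 tilt 0.11 w 0.106 q6 -1.37 F [-0.2 -1.6  0.3] Fdx 0.11 Fdy -1.62 Mz 0.156 py 70.61 px 462.92
tool-axis of driver +y: [0.145 0.989 0.   ], +x: [-0.989  0.145  0.002]
pad_face 0.51 along y 87.7 x 520.9
screw_head 0.47 along y 65.4 x 456.8
stopper 0.56 along y 171.8 x 521.5
```

View pics/g.png

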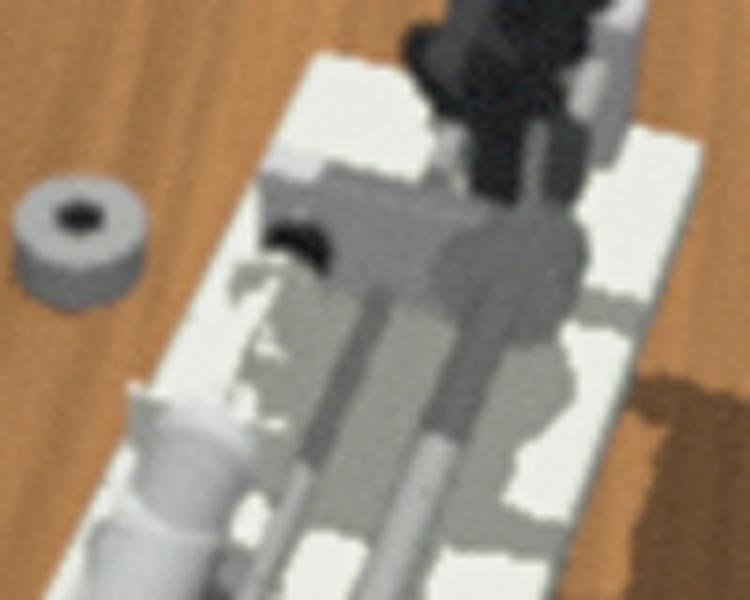

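The disc, with its rim near (265,270) in the crop, now overlaps the pad at (300,240), so contact is a few millimetres away. Making fine steps with a force check.

>>> step_arm --motion '[[[0.003, 0.02, 0], [0, 0, 0], 0], [[0.003, 0.02, 0], [0, 0, 0], 0]]'

```text
t: 10.78
tcp_pos: [468.5, -3.2, 99.4]
ee_rot: [0.001, 0.153, 0.988, 0.0]
force: [0.0, -2.4, -0.3]
width: 0.109
```

>>> step_arm --motion '[[[0.003, 0.02, 0], [0, 0, 0], 0]]'

```text
t: 10.9
tcp_pos: [468.7, -2.3, 99.4]
ee_rot: [0.001, 0.153, 0.988, 0.0]
force: [0.1, -2.2, 0.3]
width: 0.108
```

>>> step_arm --motion '[[[0.003, 0.02, 0], [0, 0, 0], 0]]'

```text
t: 11.02
tcp_pos: [468.9, -1.3, 99.4]
ee_rot: [0.001, 0.153, 0.988, 0.0]
force: [0.1, -2.0, 0.3]
width: 0.102
```

```bash
python3 -c "
from h import *
st()"
```

```text
t 11.03 tcp [468.86  -1.26  99.39] jaw yaw 72.4 tilt 0.11 w 0.102 q6 -1.36 F [ 0.1 -2.   0.3] Fdx 0.45 Fdy -1.98 Mz 0.108 py 74.53 px 462.90
tool-axis of driver +y: [0.145 0.989 0.   ], +x: [-0.989  0.145  0.002]
```

>>> step_arm --motion '[[[0.003, 0.02, 0], [0, 0, 0], 0]]'

```text
t: 11.15
tcp_pos: [469.0, -0.2, 99.4]
ee_rot: [0.001, 0.153, 0.988, 0.0]
force: [0.2, -1.3, -0.6]
width: 0.109
```

>>> step_arm --motion '[[[0.003, 0.02, 0], [0, 0, 0], 0]]'

```text
t: 11.28
tcp_pos: [469.2, 0.8, 99.4]
ee_rot: [0.001, 0.153, 0.988, 0.0]
force: [-0.8, -2.9, 0.5]
width: 0.105
```

>>> step_arm --motion '[[[0.003, 0.02, 0], [0, 0, 0], 0]]'

```text
t: 11.4
tcp_pos: [469.4, 1.9, 99.4]
ee_rot: [0.001, 0.153, 0.988, 0.0]
force: [-0.6, -1.1, -0.3]
width: 0.107
```

>>> step_arm --motion '[[[0.003, 0.02, 0], [0, 0, 0], 0]]'

```text
t: 11.52
tcp_pos: [469.6, 3.0, 99.4]
ee_rot: [0.001, 0.153, 0.988, 0.0]
force: [-0.3, -2.1, -0.3]
width: 0.106
```

>>> step_arm --motion '[[[0.003, 0.02, 0], [0, 0, 0], 0]]'

```text
t: 11.65
tcp_pos: [469.7, 4.1, 99.4]
ee_rot: [0.001, 0.153, 0.988, 0.0]
force: [0.0, -2.9, -0.4]
width: 0.104
```

>>> step_arm --motion '[[[0.003, 0.02, 0], [0, 0, 0], 0]]'

```text
t: 11.78
tcp_pos: [469.9, 5.1, 99.4]
ee_rot: [0.001, 0.153, 0.988, 0.0]
force: [0.4, -2.7, -0.6]
width: 0.104
```

>>> step_arm --motion '[[[0.003, 0.02, 0], [0, 0, 0], 0]]'

```text
t: 11.9
tcp_pos: [470.1, 6.2, 99.4]
ee_rot: [0.001, 0.153, 0.988, 0.0]
force: [-0.3, -1.7, -0.8]
width: 0.105
```

>>> step_arm --motion '[[[0.003, 0.02, 0], [0, 0, 0], 0]]'

```text
t: 12.02
tcp_pos: [470.3, 7.3, 99.4]
ee_rot: [0.001, 0.153, 0.988, 0.0]
force: [0.5, -1.2, 0.3]
width: 0.107
```

>>> step_arm --motion '[[[0.003, 0.02, 0], [0, 0, 0], 0]]'

```text
t: 12.15
tcp_pos: [470.4, 8.4, 99.4]
ee_rot: [0.001, 0.153, 0.988, 0.0]
force: [-0.2, -2.5, 0.5]
width: 0.111
```

>>> step_arm --motion '[[[0.003, 0.02, 0], [0, 0, 0], 0]]'

```text
t: 12.28
tcp_pos: [470.6, 9.1, 99.4]
ee_rot: [0.001, 0.153, 0.988, -0.0]
force: [-0.2, -4.3, 0.5]
width: 0.107
```

>>> step_arm --motion '[[[0.003, 0.02, 0], [0, 0, 0], 0]]'

```text
t: 12.4
tcp_pos: [470.7, 9.6, 99.4]
ee_rot: [0.001, 0.153, 0.988, -0.001]
force: [-0.5, -4.7, 0.8]
width: 0.104
```

>>> step_arm --motion '[[[0.003, 0.02, 0], [0, 0, 0], 0]]'

```text
t: 12.52
tcp_pos: [470.8, 10.2, 99.4]
ee_rot: [0.001, 0.153, 0.988, -0.001]
force: [-0.5, -6.4, 0.3]
width: 0.102
```

Contact was at world y of about 8.7 mm, shown by the force step and the shorter travel. I need about 3 mm of compression, so roughly 1.3 mm more.

>>> step_arm --motion '[[[0.003, 0.02, 0], [0, 0, 0], 0]]'

```text
t: 12.65
tcp_pos: [470.8, 10.7, 99.4]
ee_rot: [0.001, 0.153, 0.988, -0.002]
force: [-0.9, -6.4, 0.9]
width: 0.108
```

>>> step_arm --motion '[[[0.003, 0.02, 0], [0, 0, 0], 0]]'

```text
t: 12.78
tcp_pos: [470.9, 11.0, 99.4]
ee_rot: [0.001, 0.153, 0.988, -0.002]
force: [-0.4, -6.1, 0.0]
width: 0.107
```

>>> step_arm --motion '[[[0.002, 0.01, 0], [0, 0, 0], 0]]'

```text
t: 12.9
tcp_pos: [470.9, 11.1, 99.4]
ee_rot: [0.001, 0.153, 0.988, -0.003]
force: [-0.6, -4.7, 0.6]
width: 0.109
```

>>> step_arm --motion '[[[0.0, 0.0, 0], [0, 0, 0], 0]]'

```text
t: 13.02
tcp_pos: [470.9, 11.0, 99.4]
ee_rot: [0.001, 0.153, 0.988, -0.003]
force: [-0.2, -3.2, 0.1]
width: 0.105
```

```bash
python3 -c "
from h import *
st()
for i in range(3): viewer.camera('side'); st()" | grep ^t
```

```text
t 13.03 tcp [470.89  11.04  99.42] jaw yaw 72.4 tilt 0.32 w 0.105 q6 -1.32 F [-0.2 -3.2  0.1] Fdx 0.34 Fdy -3.17 Mz 0.077 py 86.99 px 462.92
tool-axis of driver +y: [ 0.145  0.989 -0.005], +x: [-0.99   0.145  0.002]
t 13.07 tcp [470.86  11.04  99.4 ] jaw yaw 72.4 tilt 0.33 w 0.105 q6 -1.32 F [-0.4 -3.9  0.3] Fdx 0.24 Fdy -3.92 Mz 0.037 py 86.99 px 462.89
tool-axis of driver +y: [ 0.144  0.99  -0.005], +x: [-0.99   0.144  0.002]
t 13.12 tcp [470.9   11.06  99.4 ] jaw yaw 72.4 tilt 0.33 w 0.107 q6 -1.32 F [-0.9 -4.1  0.3] Fdx -0.21 Fdy -4.22 Mz 0.100 py 87.01 px 462.92
tool-axis of driver +y: [ 0.144  0.99  -0.006], +x: [-0.99   0.144  0.002]
t 13.18 tcp [470.9   11.06  99.4 ] jaw yaw 72.4 tilt 0.33 w 0.100 q6 -1.32 F [-0.  -4.3 -0.4] Fdx 0.67 Fdy -4.21 Mz 0.039 py 87.01 px 462.92
tool-axis of driver +y: [ 0.144  0.99  -0.006], +x: [-0.99   0.144  0.002]
```

At rest the spring reads about 4.2 N, which is roughly 2.3 mm in. I'll nudge forward a little more, then tighten while watching y.

>>> step_arm --motion '[[[0.003, 0.02, 0], [0, 0, 0], 0], [[0.003, 0.016, 0], [0, 0, 0], 0]]'

```text
t: 13.42
tcp_pos: [471.0, 11.7, 99.4]
ee_rot: [0.001, 0.153, 0.988, -0.004]
force: [-0.8, -7.6, 0.4]
width: 0.109
```

>>> step_arm --motion '[[[0.001, 0.008, 0], [0, 0, 0.5], 0], [[0.002, 0.008, 0], [0, 0, 0.5], 0], [[0.003, 0.008, 0], [0, 0, 0.5], 0]]'

```text
t: 13.8
tcp_pos: [470.7, 11.0, 99.4]
ee_rot: [0.001, 0.283, 0.959, -0.006]
force: [-1.9, -6.5, 1.3]
width: 0.108
```

```bash
python3 -c "
from h import *
st()"
```

```text
t 13.80 tcp [470.73  11.04  99.42] jaw yaw 57.1 tilt 0.68 w 0.108 q6 -1.05 F [-1.9 -6.5  1.3] Fdx -0.81 Fdy -6.76 Mz 0.158 py 86.97 px 462.76
tool-axis of driver +y: [ 0.4    0.916 -0.012], +x: [-0.916  0.4    0.001]
```

Compensating for the tool's 2.6 mm offset from the screw axis, the pusher has held at about 2.95 mm of compression. Continuing clockwise.

>>> step_arm --motion '[[[0.005, 0.009, 0], [-0.03, 0.015, 0.5], 0], [[0.006, 0.009, 0], [-0.02, 0.015, 0.5], 0], [[0.005, 0.006, 0], [-0.01, 0.01, 0.5], 0]]'

```text
t: 14.18
tcp_pos: [470.2, 10.7, 99.4]
ee_rot: [0.0, 0.409, 0.913, -0.002]
force: [-1.0, -5.3, 1.0]
width: 0.108
```

```bash
cat > q.py <<'E'
from h import *
st()
o=status.observe();M=Ro.from_quat(np.roll(o["ee_rot"],-1)).as_matrix()
a=np.arctan2(M[1,1],M[0,1])-np.radians(-9.2)
y=o["tcp_pos"][:2]@DY+2.6*np.cos(a);print("turn %.2f axis y %.2f compression %.2f"%(a,y,y-85.05))
E
python3 q.py
```

```text
t 14.18 tcp [470.24  10.66  99.37] jaw yaw 41.8 tilt 0.18 w 0.108 q6 -0.79 F [-1.  -5.3  1. ] Fdx -0.09 Fdy -5.43 Mz 0.146 py 86.52 px 462.34
tool-axis of driver +y: [ 0.629  0.778 -0.003], +x: [-0.778  0.629 -0.001]
turn 0.89 axis y 88.15 compression 3.10
```

>>> step_arm --motion '[[[0, 0, 0], [0, 0, 0.5], 0], [[0, 0, 0], [0, 0, 0.5], 0], [[0, 0, 0], [0, 0, 0.5], 0]]'

```text
t: 14.55
tcp_pos: [469.7, 10.4, 99.4]
ee_rot: [-0.0, 0.528, 0.85, -0.002]
force: [-1.0, -2.9, 0.9]
width: 0.11
```

```bash
python3 q.py
```

```text
t 14.55 tcp [469.69  10.39  99.4 ] jaw yaw 26.3 tilt 0.25 w 0.110 q6 -0.52 F [-1.  -2.9  0.9] Fdx -0.51 Fdy -3.04 Mz 0.211 py 86.16 px 461.84
tool-axis of driver +y: [ 0.813  0.582 -0.004], +x: [-0.582  0.813 -0.002]
turn 0.62 axis y 88.27 compression 3.22
```

>>> step_arm --motion '[[[0, 0, 0], [0, 0, 0.5], 0], [[0, 0, 0], [0, 0, 0.5], 0], [[0, 0, 0], [0, 0, 0.5], 0], [[0, 0, 0], [0, 0, 0.5], 0]]'

```text
t: 15.05
tcp_pos: [468.9, 10.8, 99.4]
ee_rot: [-0.0, 0.671, 0.742, -0.003]
force: [-0.9, -3.0, 1.3]
width: 0.108
```

```bash
python3 q.py
```

```text
t 15.05 tcp [468.89  10.85  99.38] jaw yaw 5.8 tilt 0.31 w 0.108 q6 -0.16 F [-0.9 -3.   1.3] Fdx -0.43 Fdy -3.07 Mz 0.214 py 86.48 px 460.98
tool-axis of driver +y: [ 0.966  0.26  -0.004], +x: [-0.26   0.966 -0.003]
turn 0.26 axis y 88.99 compression 3.94
```

>>> step_arm --motion '[[[0, 0, 0], [0, 0, 0.5], 0], [[0, 0, 0], [0, 0, 0.5], 0], [[0, 0, 0], [0, 0, 0.4], 0]]'

```text
t: 15.42
tcp_pos: [468.3, 11.4, 99.4]
ee_rot: [-0.0, 0.758, 0.652, -0.003]
force: [-1.2, -3.9, 1.9]
width: 0.106
```

```bash
python3 q.py
```

```text
t 15.43 tcp [468.33  11.38  99.39] jaw yaw -8.7 tilt 0.34 w 0.106 q6 0.09 F [-1.2 -3.9  1.9] Fdx -0.58 Fdy -4.04 Mz 0.187 py 86.91 px 460.34
tool-axis of driver +y: [ 1.     0.011 -0.004], +x: [-0.011  1.    -0.004]
turn 0.01 axis y 89.51 compression 4.46
```

>>> step_arm --motion '[[[0, 0, 0], [0, 0, 0.3], 0], [[0, 0, 0], [0, 0, 0.3], 0]]'

```text
t: 15.68
tcp_pos: [468.2, 11.4, 99.5]
ee_rot: [0.001, 0.79, 0.614, -0.004]
force: [-0.0, -1.6, 1.2]
width: 0.106
```

```bash
python3 q.py
```

```text
t 15.68 tcp [468.22  11.39  99.47] jaw yaw -14.3 tilt 0.42 w 0.106 q6 0.19 F [-0.  -1.6  1.2] Fdx 0.25 Fdy -1.59 Mz 1.856 py 86.91 px 460.23
tool-axis of driver +y: [ 0.996 -0.087 -0.006], +x: [ 0.087  0.996 -0.004]
turn -0.09 axis y 89.49 compression 4.44
```

The hard stop is clear: the moment jumped to 1.86 N·m. The estimated compression is about 4.4 of 6 mm. Releasing and retreating upward.

>>> step_arm --motion '[[[0, 0, 0], [0, 0, -0.2], 0], [[0, 0, 0], [0, 0, 0], 0.3], [[0, 0, 0], [0, 0, 0], 0.6], [[0, 0, 0], [0, 0, 0], 0.6], [[0, 0, 0], [0, 0, 0], 0.6]]'

```text
t: 16.3
tcp_pos: [468.7, 13.8, 99.6]
ee_rot: [-0.0, 0.778, 0.628, -0.002]
force: [-0.1, -1.1, -0.0]
width: 0.598
```

>>> step_arm --motion '[[[0, 0, -0.3], [0, 0, 0], 0.6], [[0, 0, -0.6], [0, 0, 0], 0.6], [[0, 0, -0.8], [0, 0, 0], 0.6], [[0, 0, -0.8], [0, 0, 0], 0.6], [[-0.7, -0.7, 0], [0, 0, 0], 0.6], [[-0.7, -0.7, 0], [0, 0, 0], 0.6], [[-0.7, -0.7, 0], [0, 0, 0], 0.6], [[-0.7, -0.7, 0], [0, 0, 0], 0.6]]'

```text
t: 17.3
tcp_pos: [303.8, -95.3, 237.8]
ee_rot: [0.005, 0.777, 0.63, 0.002]
force: [-0.6, -0.4, -0.5]
width: 0.599
```

```bash
python3 p.py
python3 - <<'E'
from h import *
S=viewer.camera("side");T=viewer.camera("top")
a=cv2.resize(S["color"][220:300,300:400,::-1],(390,312),interpolation=cv2.INTER_CUBIC)
b=cv2.resize(T["color"][220:300,270:370,::-1],(390,312),interpolation=cv2.INTER_CUBIC)
cv2.imwrite("pics/z.png",np.hstack([a,b]))
for n in("vial","spare_collar","jar"):
    r=finder.mark_of(S,n); print(n,r and r[0]["pixel"])
E
```

```text
t 17.30 tcp [303.8  -95.31 237.83] jaw yaw -11.9 tilt 0.63 w 0.599 q6 -0.23 F [-0.6 -0.4 -0.5] Fdx -0.53 Fdy -0.53 Mz -0.001 py -44.96 px 315.21
tool-axis of driver +y: [ 0.999 -0.046 -0.004], +x: [0.046 0.999 0.01 ]
screw_head 0.51 along y 86.2 x 454.3
stopper 0.77 along y 169.4 x 518.0
vial [396.3, 337.3]
spare_collar [312.5, 255.9]
jar [280.4, 312.7]
```

View pics/z.png

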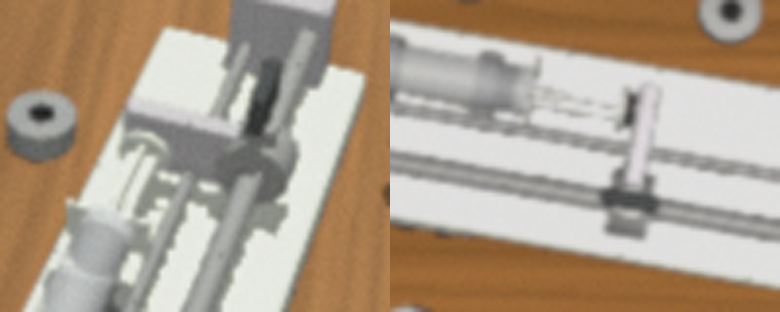

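The last picture shows the wing lying along the rod, the pad against the thumb disc and the other items unmoved, with the gripper clear. Handing in.

```bash
python3 -c "
from workcell import ctrl
print(ctrl.job_done())"
```

```text
the job is handed in; nothing more can be done
None
```

The pusher is set up against the syringe with the screw fully tight, and I've handed the job in at about 17.5 s of the 59 s allowed.

- **Loosening:** I gripped the wing and turned it about 1.43 rad counter-clockwise before the pusher was moved.
- **Sliding:** I moved the pusher about 72 mm until the pad met the plunger's disc, then pressed the pad in about 3 mm of its 6 mm travel.
- **Tightening:** I turned the screw clockwise to its hard stop, where the wrist moment jumped to about 1.9 N·m. Then I let go and backed away.

**Last checks:**
- **Wing and pad:** in the last pictures the wing lies along the rod and the pad is against the disc.
- **Bystanders:** the vial, spare collar and jar are where they were, within about 1 px. I did not check the tin, saline or dispenser again, but the arm never came near them.
- **Plunger:** the push along the rod read at most about 8 N, below the 18 N that would move the plunger. The stopper reading fell from about 171 to 169 mm, which is camera noise and opposite to being pushed in.

**Less certain:**
- **Final compression:** I estimate about 4.4 mm of the 6 mm. Tightening drew the pusher forward about 1.5 mm as described, so the pad sits somewhat past half way. This comes from arm position and force only, because the cameras are too coarse to show it.
- **Shift on release:** the open gripper drifted about 2.4 mm forward along the rod, with no sign in the last pictures that it moved the pusher.
- **Pad detection:** in the last picture the network did not find the pad, which is hidden behind the disc.

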